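# Sort the craft things into their holders

### The job

Sort the mixed craft things on the table into the holders where they belong: stand the two paint bottles in the plywood caddy, one in each compartment, lay the paint brush lengthwise in the long shallow wooden tray, and lay both plain grey stones flat, side by side, in the round dish. Do not knock the bottles over, and leave the two painted ladybird stones where they lie.

Things in the scene. Friction and masses are not known exactly. Their poses are not given: they have to be found in the camera images.
- bottle_white: 60 ml paint bottle standing upright, white body with a black cap: round body 43 mm in diameter up to about 80 mm, cap about 30 mm in diameter, total height 109 mm, about 85 g. Origin: centre of its underside; z up its axis. Grip it round the body (about 70 mm above its foot).
- bottle_red: 60 ml paint bottle standing upright, red body with a black cap: round body 43 mm in diameter up to about 80 mm, cap about 30 mm in diameter, total height 114 mm, about 85 g. Origin: centre of its underside; z up its axis. Grip it round the body (about 70 mm above its foot).
- brush: Orange-handled artist's paint brush lying flat, 161 mm long, 12 mm wide at most (10 mm to grip at the middle), 9 to 14 mm high. Origin: centre of its underside; y along its length, x across it, z up.
- stone_long: Plain unpainted grey pebble, the longer one, 49 mm long, 28 mm wide, 14 mm high, lying flat. Origin: centre of its underside; x across its width, y along its length, z up.
- stone_short: Plain unpainted grey pebble, the shorter one, 34 mm long, 23 mm wide, 12 mm high, lying flat. Origin: centre of its underside; x across its width, y along its length, z up.
- ladybird_one: Pink pebble painted as a ladybird with black spots, about 26 mm wide (x), 34 mm long (y), 16 mm high, lying flat, loose. Not to be sorted: it stays where it is. Origin: centre of its underside.
- ladybird_two: Yellow pebble painted as a ladybird with black spots, about 26 mm wide (x), 34 mm long (y), 16 mm high, lying flat, loose. Not to be sorted: it stays where it is. Origin: centre of its underside.
- caddy: Open plywood caddy for paint bottles, 72 mm (x) by 139 mm (y) outside, 40 mm high, fixed. Walls and floor 5 mm; a divider across the middle makes two compartments side by side along y, each 62 x 62 mm inside, centred 33.5 mm either side of the origin along y. Origin: centre of its underside; z up. A bottle in it stands on the floor, 5 mm above the table.
- brush_tray: Long shallow open wooden tray for brushes, 90 mm (x) by 210 mm (y) outside, 15 mm high, fixed. Walls and floor 5 mm, so 80 x 200 mm inside. Origin: centre of its underside; y along its length, z up.
- dish: Round terracotta saucer for the stones, 164 mm across the rim, 18 mm high, fixed; flat floor 5 mm thick, about 140 mm across inside. Origin: centre of its underside; z up.

How it is judged:
By the outcome, as a careful person would: the job done as asked, in the order asked, and still so for the second after the job is handed in, with the robot touching nothing.
It also fails if it takes over 131 s, if anything falls off the work surface, if the arm or the gripper's body presses on something with over 40 N, if the wrist force passes 120 N, or if a joint passes its speed limit or range.

### The arm

A 6-joint arm with a two-finger parallel gripper is mounted at the origin on a cart in front of the work surface, level with it; the furniture and walls round the work are solid. World frame = base frame: x ahead of the robot, y to its left, z up, the work surface at z = 0. Lengths are in m, angles in rad, forces in N, time in s.
With the tool pointing down it reaches from about 0.3 to 0.75 m from the base axis. Payload 8.5 kg.
Tool frame: the origin (TCP) lies on the centre line of the jaws, within the pads' length; the fingertips stand 25 mm ahead of it and the grasp point (between the pads) lies 6 mm ahead of it; z points along the fingers, y is the line along which they close (so a half turn about z gives the same grasp; the last joint's range is limited). The gripper opens to 88 mm and grips with 3 to 60 N. Pads are 18 mm wide; open, the fingers measure 123 mm over their backs; the gripper's body (75 mm by 187 mm) begins 45 mm behind the grasp point.
Start: joints at [-1.476, 0.381, 1.297, -0, 1.464, -0.215], TCP at [0.168, -0.524, 0.264] pointing down, gripper open.
Joint ranges: [-3.11, 3.11], [-0.89, 2.33], [0.22, 2.48], [-1.42, 4.56], [0.17, 2.85], [-2.88, 2.88]. Speed limits (rad/s): [2.39, 2.39, 3.14, 3.14, 3.14, 3.14].

### API

Orientations are given as [roll, pitch, yaw] about the fixed x, y, z axes, in that order (R = Rz(yaw) Ry(pitch) Rx(roll)).
In Python, from workcell import telemetry, eyes, workorder, finder gives the robot as it stands.
- The arm moves only by the tool play_rows, never from a script. Its argument "targets" is a list of rows, each a list of 7 numbers: the shift along the tool's x, y, z in parts of the range, where 1.0 means 1000 mm, then the turn, a rotation vector about the tool's x, y, z in parts of the range, where 1.0 means 180 degrees, then the closure, from 0 (fully open) to 1 (shut). A call has exactly 10 rows; each row is the pose to reach, as a shift and turn from the pose commanded when the call began, along the tool's axes at that moment; what a row does not reach only later rows make up. A row lasts 1/8 s, in which the tool goes at most 62.5 mm and 10.7 degrees, less where a joint would pass 70% of its speed; a pose out of reach is approached as far as the arm can. A call with a gripper value outside its range is refused whole. The fingers move at their own pace and stop on an object; "squeeze" is the grip in N (left out, the last holds). Time passes only in rows, so rows that repeat a pose let the fingers close, or fill a call up. It gives the time, the measured TCP pose, the force, the opening and the grip force at its end, in the units of the state.
- telemetry.observe(): the state, without advancing time (a new reading comes with each control period).
- eyes.snapshot(name): name is "side" or "top"; returns (picture, depth): 480x640x3 uint8, red, green, blue; 480x640 float32, m along the optical axis (not along the pixel's ray), 0 where there is no reading.
- eyes.get_calibration(name): a dict with "fx", "fy", "cx", "cy" (pixels), "T" (4x4, takes a point from camera to world coordinates). Camera axes: x right, y up, looking along -z (the intrinsics and any distortion apply to the point x, -y, -z); pixel columns grow to the right and rows downward; lengths in m; the calibration is good to about 2 mm. A picture is of the moment at which its call begins. get_calibration takes no time and is no camera call.
- workorder.hand_in(): hands the job in; it is judged then, once.
Trained networks look in the newest picture that a camera, given by its name, has taken for a name from the list of things; names that differ only in an ending like _2 or _b are one class to them, and where a whole thing is asked for, a point or a joint stands for the part that bears it (a point fixed in the world has none). Each returns a list of dicts, best first, with "score" (0 to 1); they miss things now and then, are a little off and sometimes report something else, mostly with a low value. They report only what shows in the picture. A call takes as long as a camera call.
- finder.silhouettes(thing, camera): "mask" (480x640 bool, what is visible of it) and "location" ([row, column] in pixels, amid what is visible of it).
The state is a dict: "time_s": time; "joint_positions": joint angles; "joint_vel": joint speeds; "effort": joint torques, N m; "tcp_pos": TCP position; "orientation": TCP orientation; "ft_force": force on the tool from outside, world axes, zero at the start; "ft_torque": the same for the moment, N m; "finger_gap": opening from 0.0 (shut) to 1.0 (fully open); "finger_force": force on a finger pad.
Only numpy, scipy, OpenCV 4.12 (cv2) and the standard library are available. Lean on these libraries where they do the work, as an engineer would, in place of code of your own. Each camera call takes 0.05 s, during which the arm holds its last target. There are 200 camera calls.

## Working session

There is one attempt and no reset: what is moved stays moved. The work goes in short steps, Python scripts to look and compute and a tool call to move; the robot and the scene stay as the last step left them, time stands still between calls to the robot, and variables do not carry over. Pictures are saved under pics/ and viewed, at most 14 in all, crops included, and the job is handed in when it is done.

Besides the shell and the picture viewer there is one more tool, called after ">>>" in YAML: its name, and indented under it one key for each argument. play_rows: Moves the arm, as the interface text tells. Its arguments: {"type":"object","properties":{"targets":{"type":"array"},"squeeze":{"type":"number"}},"required":["targets"]}

```bash
mkdir -p pics; cat > h.py <<'E'
import numpy as np, cv2
from workcell import telemetry, eyes, workorder, finder
def pts(cam,depth,mask):
    c=eyes.get_calibration(cam); r,q=np.nonzero(mask&(depth>0)); d=depth[r,q]
    P=np.c_[(q-c['cx'])/c['fx']*d,-(r-c['cy'])/c['fy']*d,-d,np.ones(len(d))]
    return (P@np.array(c['T']).T)[:,:3]
def save(n,p): cv2.imwrite('pics/'+n,p[:,:,::-1])
E
python3 - <<'E'
from h import *
print(telemetry.observe())
for c in ['top','side']:
    p,d=eyes.snapshot(c); save(c+'0.png',p); np.save(c+'d.npy',d)
    k=eyes.get_calibration(c); print(c,k)
    for t in 'bottle_white bottle_red brush stone_long stone_short ladybird_one ladybird_two caddy brush_tray dish'.split():
        for s in finder.silhouettes(t,c)[:2]:
            P=pts(c,d,s['mask'])
            if len(P)<5: print(t,'few');continue
            (rc,sz,an)=cv2.minAreaRect((P[:,:2]*1000).astype(np.float32))
            print(t,round(s['score'],2),np.round(s['location']),len(P),'rect',np.round(rc),np.round(sz),round(an),'med',np.round(np.median(P,0)*1000),'z',np.round(np.percentile(P[:,2],[2,98])*1000))
E
```

```text
{'time_s': 0.0, 'joint_positions': array([-1.47629334e+00,  3.81215851e-01,  1.29826956e+00, -2.59657617e-05,
        1.46361590e+00, -2.15290571e-01]), 'joint_vel': array([ 0.0010796 , -0.00105391,  0.00052293,  0.00100226,  0.00030134,
        0.00203372]), 'effort': array([-8.82246986e-04, -4.37927663e+01, -2.24559581e+01,  7.12658674e-02,
        3.53135029e-02, -1.14947584e-04]), 'tcp_pos': array([ 0.16764678, -0.52356179,  0.26312412]), 'orientation': array([-3.14011332e+00, -2.97077871e-04,  3.09796139e-01]), 'ft_force': array([ 0.47553337, -0.5704903 ,  1.01143627]), 'ft_torque': array([0.03507784, 0.02231461, 0.02506807]), 'finger_force': 0.0, 'finger_gap': 1.0042212703085835}
top {'fx': 494.54717596735816, 'fy': 494.54717596735816, 'cx': 319.2227787939277, 'cy': 236.57024178284473, 'T': array([[-0.09431797,  0.97117867, -0.21889751,  0.30891769],
       [-0.99553458, -0.09115323,  0.02453534,  0.0135348 ],
       [ 0.00387499,  0.22023417,  0.97543933,  1.08974662],
       [ 0.        ,  0.        ,  0.        ,  1.        ]])}
bottle_white 0.84 [302. 136.] 578 rect [444. 3
[... 2038 characters left out ...]
 [625.  16.  24.] z [ 2. 38.]
stone_long 0.65 [275. 354.] 103 rect [450. 134.] [24. 40.] 1 med [449. 136.  11.] z [ 5. 13.]
stone_short 0.68 [274. 352.] 84 rect [451. 132.] [22. 36.] 1 med [450. 135.  11.] z [ 6. 13.]
ladybird_two 0.52 [241. 358.] 791 rect [ 439. -153.] [ 49. 381.] 2 med [437.  26.  51.] z [ -1. 109.]
caddy 0.84 [251. 281.] 1048 rect [637. -42.] [ 71. 249.] 10 med [625.  14.  23.] z [ 2. 38.]
brush_tray 0.79 [220. 294.] 952 rect [ 639. -246.] [353. 115.] 82 med [ 636. -265.    3.] z [-1. 13.]
brush_tray 0.47 [276. 353.] 104 rect [450. 134.] [24. 40.] 1 med [449. 137.  11.] z [ 5. 13.]
dish 0.61 [307. 254.] 3122 rect [633. 265.] [166. 202.] 17 med [632. 278.   4.] z [ 2. 17.]
```

View pics/top0.png

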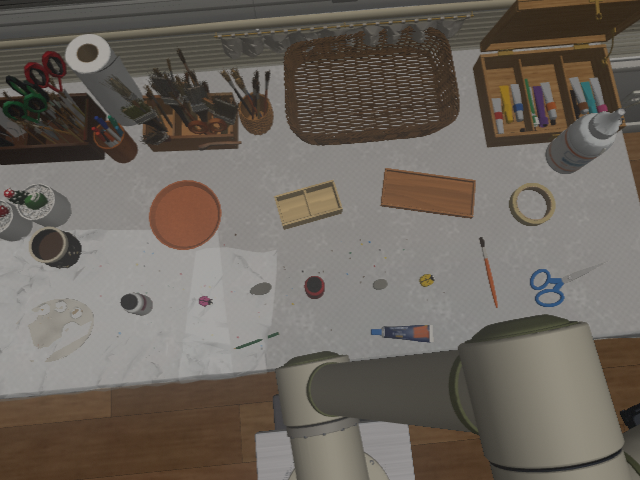

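View pics/side0.png

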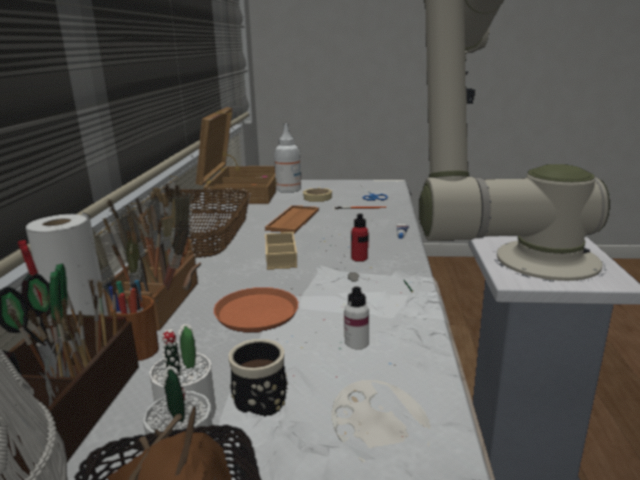

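Both views agree with the detections. In the top view, the white bottle is at about (132,302), the red bottle at (314,287), the brush at (489,270), and the grey stones at (261,289) and (380,284). The caddy is at (309,204), the tray at (429,193) and the dish at (185,215). Next I'll refine the poses from depth.

```bash
cat > ref.py <<'E'
from h import *
d=np.load('topd.npy'); P=pts('top',d,np.ones((480,640),bool))*1000
def w(x,y,r,z0,z1): 
    m=(np.hypot(P[:,0]-x,P[:,1]-y)<r)&(P[:,2]>z0)&(P[:,2]<z1); return P[m]
def rep(n,Q):
    c,s,a=cv2.minAreaRect(Q[:,:2].astype(np.float32)); 
    C=np.cov(Q[:,:2].T);v=np.linalg.eigh(C)[1][:,1]
    print(n,len(Q),'rect',np.round(c,1),np.round(s,1),round(a,1),'pca',round(np.degrees(np.arctan2(v[1],v[0]))%180,1),'mean',np.round(Q.mean(0),1))
print('table',[np.round(np.median(w(x,y,20,-20,20)[:,2]),1) for x,y in [(500,300),(520,60),(520,-200)]])
rep('white cap',w(434,375,40,100,130)); rep('white shoulder',w(434,375,40,60,130))
rep('red cap',w(432,8,40,105,130)); rep('red',w(432,8,40,60,130))
rep('caddy rim',w(631,3,95,34,60)); rep('tray rim',w(632,-272,125,14,30)); rep('tray all',w(632,-272,125,5.5,30));rep('dish rim',w(631,283,95,16,30)); rep('dish',w(631,283,95,5.5,30))
rep('long',w(447,126,35,6,30)); rep('short',w(433,-136,28,6,30)); rep('brush',w(438,-378,90,6,30)); rep('l1',w(431,246,28,6,30));rep('l2',w(432,-238,28,6,30))
E
python3 ref.py
```

```text
table [np.float64(4.6), np.float64(1.2), np.float64(2.1)]
white cap 76 rect [433.7 380.3] [19.3 18.6] 13.4 pca 164.3 mean [435.4 379.9 107.2]
white shoulder 398 rect [434.6 378.5] [36.2 42.2] 68.3 pca 157.7 mean [433.9 375.5  87. ]
red cap 64 rect [435.4   8.2] [15.9 15.8] 84.5 pca 74.7 mean [434.9   8.2 112.6]
red 345 rect [434.3   8.6] [41.6 40.6] 84.7 pca 94.3 mean [432.1   8.   91.5]
caddy rim 527 rect [624.8   4.3] [ 73.9 138.7] 11.1 pca 101.8 mean [624.7   3.8  39.7]
tray rim 461 rect [ 630.2 -270.9] [210.2  91.5] 76.5 pca 74.6 mean [ 630.3 -270.4   16.4]
tray all 2943 rect [ 636.  -272.4] [247.1 240.4] 84.6 pca 75.6 mean [ 633.8 -273.8    9. ]
dish rim 450 rect [628.9 281.4] [162.2 161. ] 86.7 pca 165.9 mean [631.4 285.9  18.8]
dish 2930 rect [629.7 286. ] [182.2 183.2] 84.3 pca 157.3 mean [629.  286.1   9.8]
long 607 rect [447.5 128.2] [64.  68.8] 75.4 pca 170.6 mean [445.8 130.3  11.1]
short 141 rect [ 436.4 -136.4] [47.1 46.2] 49.4 pca 97.7 mean [ 433.3 -135.3   11.1]
brush 593 rect [ 438.6 -377.9] [174.5 171.7] 22.2 pca 0.4 mean [ 433.8 -380.4    9.3]
l1 492 rect [430.6 246.1] [54.6 54.4] 38.6 pca 120.3 mean [429.8 245.1  11. ]
l2 172 rect [ 431.6 -237.4] [38.1 47.6] 75.3 pca 117.4 mean [ 431.4 -238.    14. ]
```

```bash
cat > go.py <<'E'
# usage: go.py x y z yaw_deg  (mm) -> rows shift & turn in tool axes from measured pose
from h import *
import sys
from scipy.spatial.transform import Rotation as R
def go(*a):
    s=telemetry.observe(); Rm=R.from_euler('xyz',s['orientation'])
    x,y,z,yaw=a; Rt=R.from_euler('xyz',[np.pi,0,np.radians(yaw)])
    print('->',a,'shift',np.round(Rm.inv().apply(np.array([x,y,z])-np.array(s['tcp_pos'])*1000),1),'turn',np.round((Rm.inv()*Rt).as_rotvec(),3))
if __name__=='__main__':
    v=list(map(float,sys.argv[1:]))
    for i in range(0,len(v),4): go(*v[i:i+4])
E
cat >> ref.py <<'E'
for n,c in [('stone_long',(447,126)),('stone_short',(433,-136)),('brush',(438,-378))]: pass
print('obst')
for y in range(-400,400,50):
    m=(P[:,1]>=y)&(P[:,1]<y+50)&(P[:,0]>600)
    print(y,[round(float(P[m&(P[:,2]>z)&(P[:,0]>680)][:,0].min()),0) for z in (40,80,120)],end=' ')
p,dd=eyes.snapshot('top')
for n in ['stone_long','stone_short','brush']:
    k=finder.silhouettes(n,'top')[0]['mask']; Q=pts('top',dd,k)*1000; rep(n,Q)
    c,s,a=cv2.minAreaRect(np.argwhere(k)[:,::-1].astype(np.float32)); print(c,s,a)
E
python3 ref.py | sed -n '/obst/,$p'; python3 go.py 420 -200 250 100 435 379 230 101.3 435 379 80 101.3
```

```text
obst
-400 [796.0, 980.0, 980.0] -350 [761.0, 949.0, 980.0] -300 [757.0, 979.0, 979.0] -250 [757.0, 977.0, 977.0] -200 [754.0, 979.0, 979.0] -150 [754.0, 978.0, 978.0] -100 [754.0, 977.0, 977.0] -50 [757.0, 978.0, 978.0] 0 [768.0, 979.0, 979.0] 50 [806.0, 810.0, 824.0] 100 [775.0, 781.0, 781.0] 150 [772.0, 783.0, 783.0] 200 [771.0, 782.0, 782.0] 250 [736.0, 736.0, 736.0] 300 [731.0, 731.0, 731.0] 350 [776.0, 776.0, 798.0] stone_long 213 rect [448.  125.4] [46.6 26.4] 88.0 pca 98.9 mean [446.5 124.5  13. ]
(260.5, 288.0) (12.0, 21.0) 90.0
stone_short 135 rect [ 432.7 -136.6] [31.2 22.6] 85.2 pca 98.7 mean [ 432.5 -135.8   11.4]
(380.0, 284.0) (10.0, 14.0) 90.0
brush 320 rect [ 440.1 -379.6] [153.2  13.7] 2.7 pca 3.3 mean [ 440.7 -377.8   10.9]
(488.3563232421875, 270.9183654785156) (69.85580444335938, 5.320413589477539) 77.09259033203125
-> (420.0, -200.0, 250.0, 100.0) shift [ 339.  -231.5   13.8] turn [-0.    -0.    -1.436]
-> (435.0, 379.0, 230.0, 101.3) shift [ 529.8 -778.3   33.8] turn [-0.    -0.    -1.458]
-> (435.0, 379.0, 80.0, 101.3) shift [ 529.8 -778.3  183.8] turn [-0.    -0.    -1.458]
```

Units first: shifts go in shares of 1000 mm and turns go in shares of 180 degrees. So 339 mm / 1000 = 0.339, -231 mm / 1000 = -0.231, -1.436 rad / 3.1416 = -0.4571.

>>> play_rows:
  targets:
    - [0.339, -0.231, 0.014, 0, 0, -0.4571, 0]
    - [0.339, -0.231, 0.014, 0, 0, -0.4571, 0]
    - [0.339, -0.231, 0.014, 0, 0, -0.4571, 0]
    - [0.339, -0.231, 0.014, 0, 0, -0.4571, 0]
    - [0.339, -0.231, 0.014, 0, 0, -0.4571, 0]
    - [0.339, -0.231, 0.014, 0, 0, -0.4571, 0]
    - [0.339, -0.231, 0.014, 0, 0, -0.4571, 0]
    - [0.339, -0.231, 0.014, 0, 0, -0.4571, 0]
    - [0.339, -0.231, 0.014, 0, 0, -0.4571, 0]
    - [0.339, -0.231, 0.014, 0, 0, -0.4571, 0]
  squeeze: 20

```text
time_s: 2.55
tcp_pos: [0.42, -0.2007, 0.2498]
orientation: [3.142, 0.0, 1.743]
ft_force: [-0.5, -0.1, 1.2]
finger_gap: 0.997
finger_force: 0.0
```

```bash
python3 go.py  435 379 230 101.3 435 379 80 101.3
```

```text
-> (435.0, 379.0, 230.0, 101.3) shift [568.6 114.   19.8] turn [ 0.     0.    -0.025]
-> (435.0, 379.0, 80.0, 101.3) shift [568.6 114.  169.8] turn [ 0.     0.    -0.025]
```

To row units: 569 mm / 1000 = 0.569, 114 mm / 1000 = 0.114, -0.025 rad / 3.1416 = -0.008.

>>> play_rows:
  targets:
    - [0.569, 0.114, 0.02, 0, 0, -0.008, 0]
    - [0.569, 0.114, 0.02, 0, 0, -0.008, 0]
    - [0.569, 0.114, 0.02, 0, 0, -0.008, 0]
    - [0.569, 0.114, 0.02, 0, 0, -0.008, 0]
    - [0.569, 0.114, 0.02, 0, 0, -0.008, 0]
    - [0.569, 0.114, 0.02, 0, 0, -0.008, 0]
    - [0.569, 0.114, 0.02, 0, 0, -0.008, 0]
    - [0.569, 0.114, 0.02, 0, 0, -0.008, 0]
    - [0.569, 0.114, 0.02, 0, 0, -0.008, 0]
    - [0.569, 0.114, 0.02, 0, 0, -0.008, 0]

```text
time_s: 3.8
tcp_pos: [0.433, 0.382, 0.2291]
orientation: [-3.141, -0.0, 1.771]
ft_force: [-0.5, -0.5, -0.9]
finger_gap: 0.999
finger_force: 0.0
```

```bash
python3 go.py  435 379 79 101.3
```

```text
-> (435.0, 379.0, 79.0, 101.3) shift [ -3.4   1.4 150.1] turn [-0.    -0.     0.003]
```

To row units: 151 mm / 1000 = 0.151, 130 mm / 1000 = 0.13.

>>> play_rows:
  targets:
    - [0, 0, 0.05, 0, 0, 0, 0]
    - [0, 0, 0.1, 0, 0, 0, 0]
    - [0, 0, 0.13, 0, 0, 0, 0]
    - [0, 0, 0.151, 0, 0, 0, 0]
    - [0, 0, 0.151, 0, 0, 0, 0]
    - [0, 0, 0.151, 0, 0, 0, 0.3]
    - [0, 0, 0.151, 0, 0, 0, 0.6]
    - [0, 0, 0.151, 0, 0, 0, 0.6]
    - [0, 0, 0.151, 0, 0, 0, 0.6]
    - [0, 0, 0.151, 0, 0, 0, 0.6]
  squeeze: 20

```text
time_s: 5.05
tcp_pos: [0.4334, 0.3798, 0.079]
orientation: [3.141, -0.0, 1.771]
ft_force: [1.1, -0.1, 0.6]
finger_gap: 0.474
finger_force: 20.0
```

```bash
python3 go.py  435 379 165 101.3 618.4 37 165 101.3
```

```text
-> (435.0, 379.0, 165.0, 101.3) shift [ -1.1   1.4 -86. ] turn [ 0.001 -0.     0.003]
-> (618.4, 37.0, 165.0, 101.3) shift [-372.7  113.2  -86. ] turn [ 0.001 -0.     0.003]
```

To row units: -373 mm / 1000 = -0.373, 113 mm / 1000 = 0.113.

>>> play_rows:
  targets:
    - [0, 0, -0.03, 0, 0, 0, 0.6]
    - [0, 0, -0.086, 0, 0, 0, 0.6]
    - [-0.05, 0.015, -0.086, 0, 0, 0, 0.6]
    - [-0.1, 0.03, -0.086, 0, 0, 0, 0.6]
    - [-0.155, 0.047, -0.086, 0, 0, 0, 0.6]
    - [-0.21, 0.064, -0.086, 0, 0, 0, 0.6]
    - [-0.265, 0.08, -0.086, 0, 0, 0, 0.6]
    - [-0.31, 0.094, -0.086, 0, 0, 0, 0.6]
    - [-0.345, 0.105, -0.086, 0, 0, 0, 0.6]
    - [-0.373, 0.113, -0.086, 0, 0, 0, 0.6]

```text
time_s: 6.3
tcp_pos: [0.6186, 0.0351, 0.1644]
orientation: [-3.141, -0.0, 1.77]
ft_force: [0.2, -0.0, -1.0]
finger_gap: 0.473
finger_force: 19.9
```

```bash
python3 go.py 618.4 37 86 101.3
```

```text
-> (618.4, 37.0, 86.0, 101.3) shift [ 1.9  0.2 78.4] turn [-0.001 -0.     0.002]
```

>>> play_rows:
  targets:
    - [0.001, 0, 0.03, 0, 0, 0, 0.6]
    - [0.001, 0, 0.055, 0, 0, 0, 0.6]
    - [0.001, 0, 0.072, 0, 0, 0, 0.6]
    - [0.001, 0, 0.08, 0, 0, 0, 0.6]
    - [0.001, 0, 0.08, 0, 0, 0, 0.6]
    - [0.001, 0, 0.08, 0, 0, 0, 0.4]
    - [0.001, 0, 0.08, 0, 0, 0, 0.25]
    - [0.001, 0, 0.08, 0, 0, 0, 0.25]
    - [0.001, 0, 0.06, 0, 0, 0, 0.25]
    - [0.001, 0, 0, 0, 0, 0, 0.1]

```text
time_s: 7.55
tcp_pos: [0.6168, 0.0376, 0.1632]
orientation: [-3.135, -0.002, 1.771]
ft_force: [0.2, -0.4, 0.5]
finger_gap: 0.838
finger_force: 0.0
```

```bash
python3 go.py 434.5 8.3 200 101.3
```

```text
-> (434.5, 8.3, 200.0, 101.3) shift [   7.5 -184.7  -35.7] turn [-0.006 -0.002  0.003]
```

To row units: -185 mm / 1000 = -0.185, -170 mm / 1000 = -0.17.

>>> play_rows:
  targets:
    - [0, 0, -0.035, 0, 0, 0, 0.0]
    - [0.004, -0.06, -0.035, 0, 0, 0, 0]
    - [0.008, -0.12, -0.035, 0, 0, 0, 0]
    - [0.008, -0.17, -0.035, 0, 0, 0, 0]
    - [0.008, -0.185, -0.035, 0, 0, 0, 0]
    - [0.008, -0.185, -0.035, 0, 0, 0, 0]
    - [0.008, -0.185, 0.01, 0, 0, 0, 0]
    - [0.008, -0.185, 0.01, 0, 0, 0, 0]
    - [0.008, -0.185, 0.01, 0, 0, 0, 0]
    - [0.008, -0.185, 0.01, 0, 0, 0, 0]

```text
time_s: 8.8
tcp_pos: [0.436, 0.0086, 0.1558]
orientation: [3.14, 0.001, 1.771]
ft_force: [0.9, 1.3, -0.1]
finger_gap: 0.999
finger_force: 0.0
```

```bash
python3 go.py 434.5 8.3 80 101.3; python3 - <<'E'
from h import *
p,d=eyes.snapshot('side'); save('s1.png',p[150:400,200:450])
E
```

```text
-> (434.5, 8.3, 80.0, 101.3) shift [ 0.1 -1.7 75.8] turn [0.002 0.001 0.003]
```

View pics/s1.png

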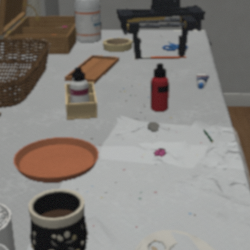

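The white bottle stands upright in the near compartment, at about (80,90) in the crop. The red bottle is at (160,88), straddled by the open fingers above it.

>>> play_rows:
  targets:
    - [0, -0.001, 0.03, 0, 0, 0, 0]
    - [0, -0.001, 0.055, 0, 0, 0, 0]
    - [0, -0.001, 0.075, 0, 0, 0, 0]
    - [0, -0.001, 0.075, 0, 0, 0, 0]
    - [0, -0.001, 0.075, 0, 0, 0, 0.3]
    - [0, -0.001, 0.075, 0, 0, 0, 0.6]
    - [0, -0.001, 0.075, 0, 0, 0, 0.6]
    - [0, -0.001, 0.075, 0, 0, 0, 0.6]
    - [0, -0.001, 0.075, 0, 0, 0, 0.6]
    - [0, -0.001, 0.075, 0, 0, 0, 0.6]
  squeeze: 20

```text
time_s: 10.1
tcp_pos: [0.4341, 0.0084, 0.0798]
orientation: [3.141, 0.0, 1.771]
ft_force: [0.1, -1.1, 2.5]
finger_gap: 0.466
finger_force: 19.9
```

```bash
python3 go.py 631.6 -29 180 101.3
```

```text
-> (631.6, -29.0, 180.0, 101.3) shift [ -75.9  186.1 -100.1] turn [0.    0.    0.003]
```

To row units: 186 mm / 1000 = 0.186, -100 mm / 1000 = -0.1.

>>> play_rows:
  targets:
    - [0, 0, -0.04, 0, 0, 0, 0.6]
    - [0, 0, -0.1, 0, 0, 0, 0.6]
    - [-0.03, 0.04, -0.1, 0, 0, 0, 0.6]
    - [-0.06, 0.09, -0.1, 0, 0, 0, 0.6]
    - [-0.076, 0.14, -0.1, 0, 0, 0, 0.6]
    - [-0.076, 0.175, -0.1, 0, 0, 0, 0.6]
    - [-0.076, 0.186, -0.1, 0, 0, 0, 0.6]
    - [-0.076, 0.186, -0.1, 0, 0, 0, 0.6]
    - [-0.076, 0.186, -0.07, 0, 0, 0, 0.6]
    - [-0.076, 0.186, -0.06, 0, 0, 0, 0.6]

```text
time_s: 11.35
tcp_pos: [0.6298, -0.029, 0.1386]
orientation: [-3.139, -0.001, 1.771]
ft_force: [0.1, -0.8, -1.0]
finger_gap: 0.469
finger_force: 19.9
```

```bash
python3 go.py 631.6 -29 85.3 101.3
```

```text
-> (631.6, -29.0, 85.3, 101.3) shift [-0.4  1.9 53.3] turn [-0.003 -0.001  0.003]
```

To row units: 54.5 mm / 1000 = 0.0545, 50 mm / 1000 = 0.05.

>>> play_rows:
  targets:
    - [0, 0.001, 0.02, 0, 0, 0, 0.6]
    - [0, 0.001, 0.04, 0, 0, 0, 0.6]
    - [0, 0.001, 0.05, 0, 0, 0, 0.6]
    - [0, 0.001, 0.0545, 0, 0, 0, 0.6]
    - [0, 0.001, 0.0545, 0, 0, 0, 0.6]
    - [0, 0.001, 0.0545, 0, 0, 0, 0.4]
    - [0, 0.001, 0.0545, 0, 0, 0, 0.25]
    - [0, 0.001, 0.0545, 0, 0, 0, 0.25]
    - [0, 0.001, 0.03, 0, 0, 0, 0.25]
    - [0, 0.001, -0.03, 0, 0, 0, 0.2]

```text
time_s: 12.6
tcp_pos: [0.6314, -0.0287, 0.1684]
orientation: [-3.136, -0.002, 1.771]
ft_force: [0.7, -0.6, 0.8]
finger_gap: 0.795
finger_force: 0.0
```

```bash
python3 go.py 560 -200 190 93 439.5 -378.5 100 3 439.5 -378.5 100 93
```

```text
-> (560.0, -200.0, 190.0, 93.0) shift [-153.6 -104.1  -21.4] turn [-0.006 -0.002  0.147]
-> (439.5, -378.5, 100.0, 3.0) shift [-304.9 -257.2   69. ] turn [-0.006  0.003  1.718]
-> (439.5, -378.5, 100.0, 93.0) shift [-304.9 -257.2   69. ] turn [-0.006 -0.002  0.147]
```

To row units: -305 mm / 1000 = -0.305, -275 mm / 1000 = -0.275, 1.718 rad / 3.1416 = 0.5469.

>>> play_rows:
  targets:
    - [-0.03, -0.025, -0.01, 0, 0, 0.0541, 0.5]
    - [-0.06, -0.051, 0, 0, 0, 0.1082, 0.5]
    - [-0.09, -0.076, 0, 0, 0, 0.1655, 0.5]
    - [-0.12, -0.102, 0, 0, 0, 0.2196, 0.5]
    - [-0.15, -0.128, 0.01, 0, 0, 0.2737, 0.5]
    - [-0.182, -0.154, 0.02, 0, 0, 0.3279, 0.5]
    - [-0.213, -0.18, 0.03, 0, 0, 0.382, 0.5]
    - [-0.244, -0.206, 0.04, 0, 0, 0.4393, 0.5]
    - [-0.275, -0.232, 0.05, 0, 0, 0.4934, 0.5]
    - [-0.305, -0.257, 0.069, 0, 0, 0.5469, 0.5]

```text
time_s: 13.85
tcp_pos: [0.4407, -0.3803, 0.1011]
orientation: [3.14, -0.001, 0.047]
ft_force: [0.0, -0.5, -0.3]
finger_gap: 0.497
finger_force: 0.0
```

```bash
python3 go.py 439.5 -378.5 28 3; python3 - <<'E'
from h import *
p,d=eyes.snapshot('top'); save('t2.png',cv2.resize(p[170:330,280:520],None,fx=3,fy=3))
E
```

```text
-> (439.5, -378.5, 28.0, 3.0) shift [-1.2 -2.  73. ] turn [ 0.002 -0.001 -0.005]
```

View pics/t2.png

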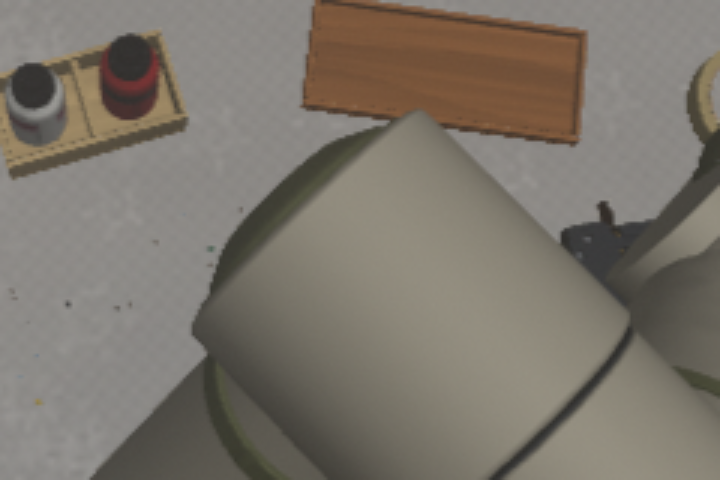

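Both bottles stand upright, one per compartment, at (35,105) and (130,75) in the crop. The brush tip shows at (603,210), in line with the gripper.

To row units: 73.5 mm / 1000 = 0.0735, 68 mm / 1000 = 0.068.

>>> play_rows:
  targets:
    - [0, -0.001, 0.03, 0, 0, 0, 0.5]
    - [0, -0.001, 0.055, 0, 0, 0, 0.5]
    - [0, -0.001, 0.068, 0, 0, 0, 0.5]
    - [0, -0.001, 0.0735, 0, 0, 0, 0.5]
    - [0, -0.001, 0.0735, 0, 0, 0, 0.7]
    - [0, -0.001, 0.0735, 0, 0, 0, 1]
    - [0, -0.001, 0.0735, 0, 0, 0, 1]
    - [0, -0.001, 0.0735, 0, 0, 0, 1]
    - [0, -0.001, 0.0735, 0, 0, 0, 1]
    - [0, -0.001, 0.0735, 0, 0, 0, 1]
  squeeze: 15

```text
time_s: 15.15
tcp_pos: [0.4412, -0.378, 0.0276]
orientation: [3.141, -0.0, 0.053]
ft_force: [-1.0, 0.7, 4.8]
finger_gap: 0.104
finger_force: 15.0
```

```bash
python3 go.py 630 -271 80 76
```

```text
-> (630.0, -271.0, 80.0, 76.0) shift [194.2 -96.8 -52.4] turn [ 1.000e-03  0.000e+00 -1.274e+00]
```

To row units: 194 mm / 1000 = 0.194, 187 mm / 1000 = 0.187, -1.274 rad / 3.1416 = -0.4055.

>>> play_rows:
  targets:
    - [0, 0, -0.025, 0, 0, 0, 1]
    - [0, 0, -0.052, 0, 0, 0, 1]
    - [0.03, -0.015, -0.052, 0, 0, -0.0541, 1]
    - [0.06, -0.03, -0.052, 0, 0, -0.1082, 1]
    - [0.09, -0.045, -0.052, 0, 0, -0.1623, 1]
    - [0.12, -0.06, -0.052, 0, 0, -0.2165, 1]
    - [0.145, -0.072, -0.052, 0, 0, -0.2706, 1]
    - [0.17, -0.085, -0.052, 0, 0, -0.3247, 1]
    - [0.187, -0.093, -0.052, 0, 0, -0.3756, 1]
    - [0.194, -0.097, -0.052, 0, 0, -0.4055, 1]

```text
time_s: 16.4
tcp_pos: [0.6304, -0.2699, 0.0787]
orientation: [-3.141, -0.0, 1.332]
ft_force: [-0.6, -0.4, -0.3]
finger_gap: 0.106
finger_force: 15.0
```

```bash
python3 go.py 630 -271 33.5 76;  python3 - <<'E'
from h import *
p,d=eyes.snapshot('side'); save('s3.png',cv2.resize(p[130:300,220:460],None,fx=3,fy=3))
E
```

```text
-> (630.0, -271.0, 33.5, 76.0) shift [-1.2 -0.1 45.2] turn [-0.001 -0.     0.005]
```

View pics/s3.png

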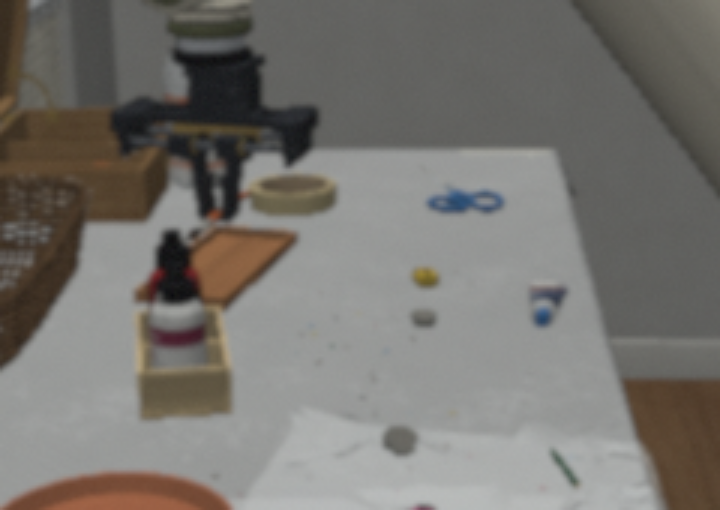

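The brush hangs level in the fingers over the tray, spanning about (195,232) to (245,195) in the crop. I'll lower it now.

To row units: 46 mm / 1000 = 0.046, 43 mm / 1000 = 0.043.

>>> play_rows:
  targets:
    - [0, 0, 0.02, 0, 0, 0, 1]
    - [0, 0, 0.036, 0, 0, 0, 1]
    - [0, 0, 0.043, 0, 0, 0, 1]
    - [0, 0, 0.046, 0, 0, 0, 1]
    - [0, 0, 0.046, 0, 0, 0, 1]
    - [0, 0, 0.046, 0, 0, 0, 0.8]
    - [0, 0, 0.046, 0, 0, 0, 0.75]
    - [0, 0, 0.046, 0, 0, 0, 0.75]
    - [0, 0, 0.02, 0, 0, 0, 0.75]
    - [0, 0, -0.03, 0, 0, 0, 0.75]

```text
time_s: 17.7
tcp_pos: [0.6289, -0.2703, 0.1083]
orientation: [-3.137, -0.001, 1.327]
ft_force: [0.6, -0.3, -0.1]
finger_gap: 0.246
finger_force: 0.0
```

```bash
python3 go.py 447.5 125 100 99 433 -136 100 99
```

```text
-> (447.5, 125.0, 100.0, 99.0) shift [ 339.7 -271.6    9.9] turn [-0.004 -0.002 -0.401]
-> (433.0, -136.0, 100.0, 99.0) shift [  83.  -222.6    9.3] turn [-0.004 -0.002 -0.401]
```

To row units: -222 mm / 1000 = -0.222, -195 mm / 1000 = -0.195, -0.4 rad / 3.1416 = -0.1273.

>>> play_rows:
  targets:
    - [0.015, -0.03, 0.005, 0, 0, -0.0159, 0.5]
    - [0.028, -0.075, 0.009, 0, 0, -0.0446, 0.4]
    - [0.042, -0.12, 0.009, 0, 0, -0.07, 0.4]
    - [0.056, -0.16, 0.009, 0, 0, -0.0955, 0.4]
    - [0.07, -0.195, 0.009, 0, 0, -0.1146, 0.4]
    - [0.083, -0.222, 0.009, 0, 0, -0.1273, 0.4]
    - [0.083, -0.222, 0.009, 0, 0, -0.1273, 0.4]
    - [0.083, -0.222, 0.009, 0, 0, -0.1273, 0.4]
    - [0.083, -0.222, 0.009, 0, 0, -0.1273, 0.4]
    - [0.083, -0.222, 0.009, 0, 0, -0.1273, 0.4]

```text
time_s: 18.95
tcp_pos: [0.4348, -0.137, 0.1001]
orientation: [3.142, 0.0, 1.726]
ft_force: [-0.3, -0.5, -0.4]
finger_gap: 0.602
finger_force: 0.0
```

```bash
python3 go.py 433 -136 28 99;  python3 - <<'E'
from h import *
p,d=eyes.snapshot('top'); save('t4.png',cv2.resize(p[160:320,240:500],None,fx=3,fy=3))
E
```

```text
-> (433.0, -136.0, 28.0, 99.0) shift [ 1.2 -1.6 72.1] turn [ 0.     0.    -0.002]
```

View pics/t4.png

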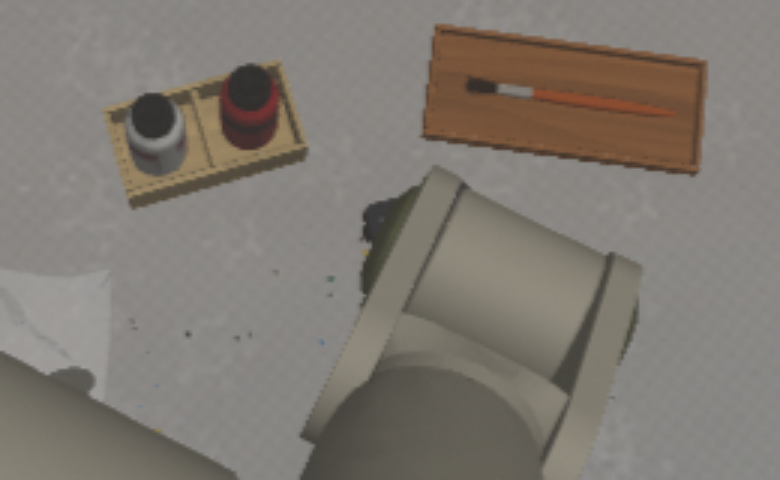

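The brush lies lengthwise in the tray, from (470,85) to (675,112) in the crop. Next is the short stone.

To row units: 73 mm / 1000 = 0.073, 68 mm / 1000 = 0.068.

>>> play_rows:
  targets:
    - [0, -0.001, 0.03, 0, 0, 0, 0.4]
    - [0, -0.001, 0.055, 0, 0, 0, 0.4]
    - [0, -0.001, 0.068, 0, 0, 0, 0.4]
    - [0, -0.001, 0.073, 0, 0, 0, 0.4]
    - [0, -0.001, 0.073, 0, 0, 0, 0.6]
    - [0, -0.001, 0.073, 0, 0, 0, 1]
    - [0, -0.001, 0.073, 0, 0, 0, 1]
    - [0, -0.001, 0.073, 0, 0, 0, 1]
    - [0, -0.001, 0.073, 0, 0, 0, 1]
    - [0, -0.001, 0.073, 0, 0, 0, 1]
  squeeze: 15

```text
time_s: 20.25
tcp_pos: [0.4336, -0.1368, 0.0276]
orientation: [3.141, 0.001, 1.727]
ft_force: [-0.1, 0.9, 5.7]
finger_gap: 0.243
finger_force: 15.0
```

```bash
python3 go.py 433 -136 80 99 480 80 160 99 629 255 100 190 660 282 80 99 645 282 80 120
```

```text
-> (433.0, -136.0, 80.0, 99.0) shift [  0.9  -0.4 -52.4] turn [ 0.001  0.001 -0.001]
-> (480.0, 80.0, 160.0, 99.0) shift [ 206.9   79.7 -132.5] turn [ 0.001  0.001 -0.001]
-> (629.0, 255.0, 100.0, 190.0) shift [356.7 254.  -72.4] turn [ 0.000e+00  1.000e-03 -1.589e+00]
-> (660.0, 282.0, 80.0, 99.0) shift [378.5 288.8 -52.4] turn [ 0.001  0.001 -0.001]
-> (645.0, 282.0, 80.0, 120.0) shift [380.9 274.  -52.4] turn [ 0.001  0.001 -0.368]
```

```bash
python3 go.py 440 130 150 180
```

```text
-> (440.0, 130.0, 150.0, 180.0) shift [ 262.5   47.9 -122.5] turn [ 0.000e+00  1.000e-03 -1.415e+00]
```

To row units: 262 mm / 1000 = 0.262, 180 mm / 1000 = 0.18, -1.415 rad / 3.1416 = -0.4504.

>>> play_rows:
  targets:
    - [0, 0, -0.03, 0, 0, 0, 1]
    - [0, 0, -0.08, 0, 0, -0.0318, 1]
    - [0.03, 0.006, -0.115, 0, 0, -0.0859, 1]
    - [0.065, 0.012, -0.122, 0, 0, -0.1401, 1]
    - [0.1, 0.018, -0.122, 0, 0, -0.1942, 1]
    - [0.14, 0.026, -0.122, 0, 0, -0.2483, 1]
    - [0.18, 0.033, -0.122, 0, 0, -0.3024, 1]
    - [0.215, 0.04, -0.122, 0, 0, -0.3565, 1]
    - [0.245, 0.045, -0.122, 0, 0, -0.4106, 1]
    - [0.262, 0.048, -0.122, 0, 0, -0.4504, 1]

```text
time_s: 21.5
tcp_pos: [0.4397, 0.1309, 0.1491]
orientation: [3.142, -0.001, -3.135]
ft_force: [-0.7, -0.3, -0.3]
finger_gap: 0.239
finger_force: 15.0
```

```bash
python3 go.py 629 256 80 180
```

```text
-> (629.0, 256.0, 80.0, 180.0) shift [-190.1  123.9   68.9] turn [ 0.    -0.001  0.006]
```

To row units: -190 mm / 1000 = -0.19, -178 mm / 1000 = -0.178.

>>> play_rows:
  targets:
    - [-0.035, 0.023, 0, 0, 0, 0, 1]
    - [-0.075, 0.049, 0.01, 0, 0, 0, 1]
    - [-0.115, 0.075, 0.03, 0, 0, 0, 1]
    - [-0.15, 0.098, 0.05, 0, 0, 0, 1]
    - [-0.178, 0.116, 0.065, 0, 0, 0, 1]
    - [-0.19, 0.124, 0.069, 0, 0, 0, 1]
    - [-0.19, 0.124, 0.069, 0, 0, 0, 1]
    - [-0.19, 0.124, 0.069, 0, 0, 0, 1]
    - [-0.19, 0.124, 0.09, 0, 0, 0, 1]
    - [-0.19, 0.124, 0.1, 0, 0, 0, 1]

```text
time_s: 22.75
tcp_pos: [0.6293, 0.2531, 0.0488]
orientation: [-3.141, -0.001, 3.141]
ft_force: [-0.5, 0.8, -0.8]
finger_gap: 0.243
finger_force: 15.0
```

```bash
python3 go.py 629 256 33 180
```

```text
-> (629.0, 256.0, 33.0, 180.0) shift [ 0.3  2.9 15.8] turn [-0.    -0.001 -0.   ]
```

To row units: -90 mm / 1000 = -0.09, 16.5 mm / 1000 = 0.0165.

>>> play_rows:
  targets:
    - [0, 0.001, 0.008, 0, 0, 0, 1]
    - [0, 0.001, 0.014, 0, 0, 0, 1]
    - [0, 0.001, 0.0165, 0, 0, 0, 1]
    - [0, 0.001, 0.0165, 0, 0, 0, 1]
    - [0, 0.001, 0.0165, 0, 0, 0, 0.7]
    - [0, 0.001, 0.0165, 0, 0, 0, 0.6]
    - [0, 0.001, 0.0165, 0, 0, 0, 0.6]
    - [0, 0.001, 0, 0, 0, 0, 0.6]
    - [0, 0.001, -0.04, 0, 0, 0, 0.6]
    - [0, 0.001, -0.09, 0, 0, 0, 0.6]

```text
time_s: 24.0
tcp_pos: [0.6298, 0.2545, 0.141]
orientation: [-3.141, -0.001, -3.141]
ft_force: [-0.1, -0.2, -0.2]
finger_gap: 0.398
finger_force: 0.0
```

```bash
python3 go.py 447.5 125 100 99
```

```text
-> (447.5, 125.0, 100.0, 99.0) shift [ 182.2 -129.5   41.1] turn [-1.000e-03 -1.000e-03  1.414e+00]
```

To row units: 182 mm / 1000 = 0.182, -129 mm / 1000 = -0.129, 1.414 rad / 3.1416 = 0.4501.

>>> play_rows:
  targets:
    - [0.025, -0.018, 0, 0, 0, 0.0541, 0.4]
    - [0.05, -0.036, 0, 0, 0, 0.1082, 0.4]
    - [0.075, -0.054, 0, 0, 0, 0.1623, 0.4]
    - [0.1, -0.072, 0, 0, 0, 0.2165, 0.4]
    - [0.122, -0.088, 0, 0, 0, 0.2706, 0.4]
    - [0.144, -0.103, 0.01, 0, 0, 0.3247, 0.4]
    - [0.162, -0.116, 0.02, 0, 0, 0.3788, 0.4]
    - [0.176, -0.125, 0.03, 0, 0, 0.4234, 0.4]
    - [0.182, -0.129, 0.041, 0, 0, 0.4501, 0.4]
    - [0.182, -0.129, 0.041, 0, 0, 0.4501, 0.4]

```text
time_s: 25.25
tcp_pos: [0.448, 0.1254, 0.0988]
orientation: [3.142, -0.0, 1.728]
ft_force: [-0.6, -0.2, 0.1]
finger_gap: 0.599
finger_force: 0.0
```

```bash
python3 go.py 447 125 27.5 99;  python3 - <<'E'
from h import *
p,d=eyes.snapshot('side'); save('s5.png',cv2.resize(p[200:360,200:440],None,fx=3,fy=3))
p,d=eyes.snapshot('top'); save('t5.png',cv2.resize(p[160:320,100:340],None,fx=3,fy=3))
E
```

```text
-> (447.0, 125.0, 27.5, 99.0) shift [-0.2 -1.  71.3] turn [ 0. -0.  0.]
```

View pics/s5.png

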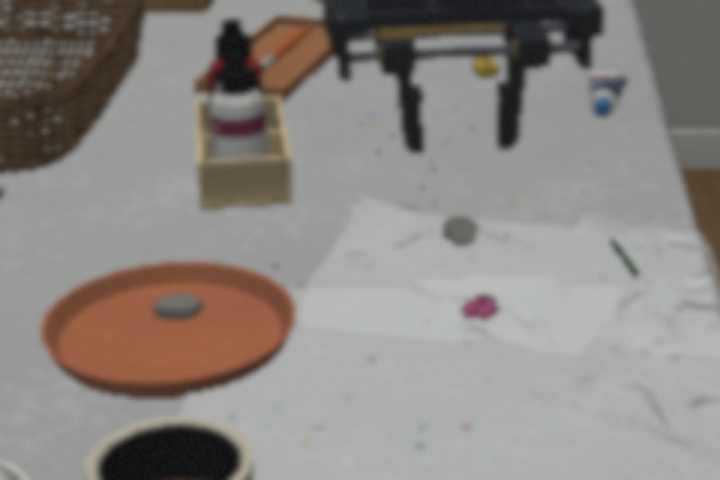

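View pics/t5.png

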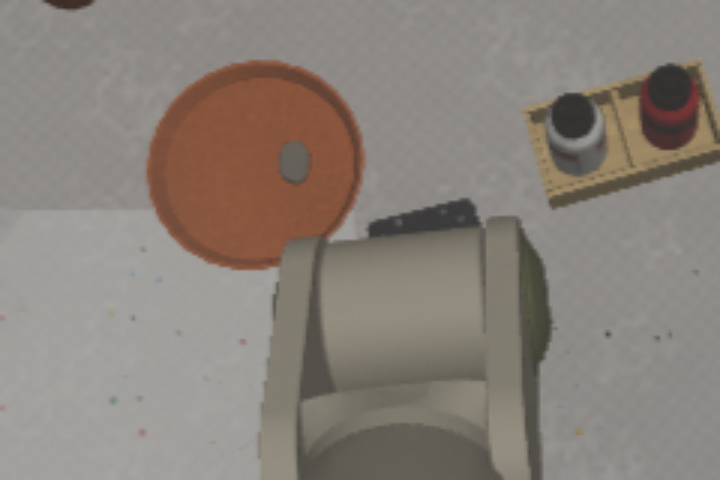

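The short stone lies flat in the right half of the dish, at (295,162) in the top crop. The long stone is still in place under the open fingers.

To row units: 72 mm / 1000 = 0.072, 68 mm / 1000 = 0.068.

>>> play_rows:
  targets:
    - [0, 0, 0.03, 0, 0, 0, 0.4]
    - [0, 0, 0.055, 0, 0, 0, 0.4]
    - [0, 0, 0.068, 0, 0, 0, 0.4]
    - [0, 0, 0.072, 0, 0, 0, 0.4]
    - [0, 0, 0.072, 0, 0, 0, 0.6]
    - [0, 0, 0.072, 0, 0, 0, 1]
    - [0, 0, 0.072, 0, 0, 0, 1]
    - [0, 0, 0.072, 0, 0, 0, 1]
    - [0, 0, 0.072, 0, 0, 0, 1]
    - [0, 0, 0.072, 0, 0, 0, 1]
  squeeze: 15

```text
time_s: 26.6
tcp_pos: [0.4483, 0.1256, 0.0267]
orientation: [3.141, 0.0, 1.728]
ft_force: [-0.7, 0.1, 5.6]
finger_gap: 0.3
finger_force: 15.0
```

```bash
python3 go.py 629 307 90 180
```

```text
-> (629.0, 307.0, 90.0, 180.0) shift [150.9 206.9 -63.2] turn [ 1.000e-03  1.000e-03 -1.414e+00]
```

To row units: 207 mm / 1000 = 0.207, 196 mm / 1000 = 0.196, -1.414 rad / 3.1416 = -0.4501.

>>> play_rows:
  targets:
    - [0, 0, -0.035, 0, 0, -0.0159, 1]
    - [0.01, 0.014, -0.08, 0, 0, -0.0637, 1]
    - [0.03, 0.041, -0.083, 0, 0, -0.1178, 1]
    - [0.05, 0.069, -0.083, 0, 0, -0.1719, 1]
    - [0.07, 0.096, -0.083, 0, 0, -0.226, 1]
    - [0.09, 0.123, -0.083, 0, 0, -0.2801, 1]
    - [0.11, 0.151, -0.083, 0, 0, -0.3342, 1]
    - [0.128, 0.176, -0.083, 0, 0, -0.3883, 1]
    - [0.143, 0.196, -0.075, 0, 0, -0.4329, 1]
    - [0.151, 0.207, -0.063, 0, 0, -0.4501, 1]

```text
time_s: 27.85
tcp_pos: [0.6295, 0.3079, 0.0888]
orientation: [3.141, 0.0, -3.138]
ft_force: [-0.6, -0.4, -0.9]
finger_gap: 0.302
finger_force: 15.0
```

```bash
python3 go.py 629 307 32.2 180
```

```text
-> (629.0, 307.0, 32.2, 180.0) shift [ 0.5 -0.9 56.6] turn [0.    0.    0.003]
```

To row units: 57 mm / 1000 = 0.057, 54 mm / 1000 = 0.054.

>>> play_rows:
  targets:
    - [0, 0, 0.025, 0, 0, 0, 1]
    - [0, 0, 0.045, 0, 0, 0, 1]
    - [0, 0, 0.054, 0, 0, 0, 1]
    - [0, 0, 0.057, 0, 0, 0, 1]
    - [0, 0, 0.057, 0, 0, 0, 1]
    - [0, 0, 0.057, 0, 0, 0, 0.65]
    - [0, 0, 0.057, 0, 0, 0, 0.55]
    - [0, 0, 0.05, 0, 0, 0, 0.55]
    - [0, 0, 0.01, 0, 0, 0, 0.55]
    - [0, 0, -0.05, 0, 0, 0, 0.55]

```text
time_s: 29.1
tcp_pos: [0.6283, 0.3068, 0.1395]
orientation: [-3.141, -0.003, -3.141]
ft_force: [0.5, -0.5, 1.0]
finger_gap: 0.448
finger_force: 0.0
```

To row units: 220 mm / 1000 = 0.22, 200 mm / 1000 = 0.2.

>>> play_rows:
  targets:
    - [0, 0, -0.02, 0, 0, 0, 0.55]
    - [0.05, 0.01, -0.02, 0, 0, 0, 0.55]
    - [0.1, 0.03, -0.02, 0, 0, 0, 0.55]
    - [0.15, 0.06, -0.02, 0, 0, 0, 0.55]
    - [0.18, 0.09, -0.02, 0, 0, 0, 0.55]
    - [0.2, 0.13, -0.02, 0, 0, 0, 0.55]
    - [0.22, 0.18, -0.02, 0, 0, 0, 0.55]
    - [0.22, 0.2, -0.02, 0, 0, 0, 0.55]
    - [0.22, 0.2, -0.02, 0, 0, 0, 0.55]
    - [0.22, 0.2, -0.02, 0, 0, 0, 0.55]

```text
time_s: 30.35
tcp_pos: [0.4092, 0.5061, 0.1595]
orientation: [-3.141, -0.0, 3.141]
ft_force: [0.0, -0.2, -0.4]
finger_gap: 0.446
finger_force: 0.0
```

```bash
python3 - <<'E'
from h import *
p,d=eyes.snapshot('side'); save('s6.png',cv2.resize(p[180:360,200:440],None,fx=3,fy=3))
p,d=eyes.snapshot('top'); save('t6.png',cv2.resize(p[150:330,90:530],None,fx=1.8,fy=1.8))
E
```

```text
(no output)
```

View pics/s6.png

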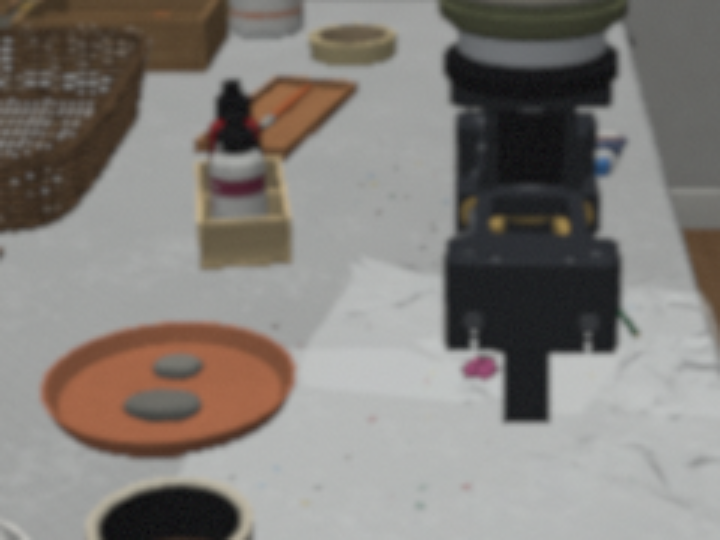

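View pics/t6.png

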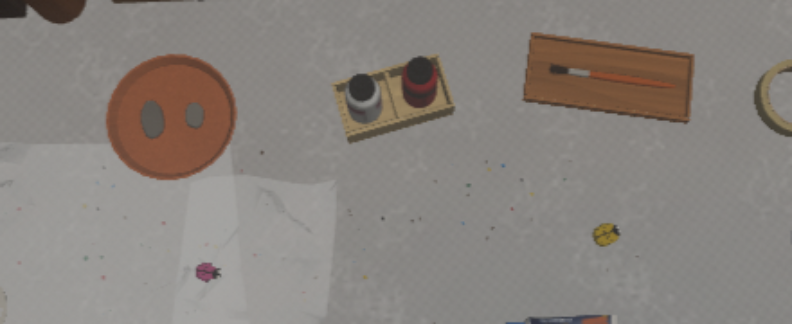

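Everything is in place. Both stones lie flat side by side in the dish at (152,118) and (195,115), the bottles stand in the caddy, the brush is in the tray, and the ladybirds haven't moved. The gripper is clear of everything.

```bash
python3 -c "
from h import *
print(workorder.hand_in())"
```

```text
the job is handed in; nothing more can be done
None
```

I sorted everything as asked and handed the job in after about 30 s of robot time: the bottles stand one per caddy compartment, the brush lies lengthwise in the tray, both grey stones lie flat side by side in the dish, and the ladybird stones were not touched.

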